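Isolate the bench supply and draw its fuse

TASK

Make the bench supply dead: turn the red handle of the grey switch-fuse box from on to off until it clicks home, then swing the box's cover right back until it stays open by itself. Lift the white fuse link out and set it upright in the pink tray, gently, and leave the other things on the bench where they are.

Things in the scene. Friction and masses are not known exactly. Their poses are not given: they have to be found in the camera images.
- switch_fuse: Grey steel switch-fuse box, screwed to the bench, 130 x 250 x 90 mm (own x, y, z) plus flat tabs. Origin at the centre of its underside; z up, -x its front (to the robot), +y its left. Left part (own y -30 to +125 mm): open-topped fuse compartment, inside 122 x 148 mm, under a hinged cover. Right part: closed, with a yellow dial plate and the red handle on top.
- handle (a joint): Angle of the red handle, rad: 0 = ON (it lies to the box's left over the cover and its catch pad keeps the cover shut), 1.571 = OFF (it points to the box's front). Grows anticlockwise seen from above. An over-centre spring holds it in either detent: turning it away takes up to about 0.5 N m; past 0.785 it snaps to the other detent by itself.
- handle_axis (a point): Point on the handle's vertical turning axis, at own (0, -77.5, 126) mm of the box.
- handle_grip (a point): Point inside the handle's bar, 75 mm out from its axis, 8 mm below the bar's top. The bar is 18 mm wide, 26 mm high (108 to 134 mm above the bench) and ends 95 mm from the axis; under it near the end a catch pad, 14 mm wide, goes down to 100 mm above the bench. The point's y axis points outwards along the bar, z up.
- cover (a joint): Opening angle of the cover, rad: 0 = shut, 2.0 = right back on its stop. The hinge lies along the box's back edge; left past about 1.6 it falls open onto the stop, before that it falls shut. Cover 138 x 156 mm, 6 mm thick, 0.22 kg; shut, its top is 96.5 mm above the bench and its front edge 136 mm before the hinge.
- cover_hinge (a point): Middle of the cover's hinge line, at own (68, 46.5, 90.5) mm of the box; the hinge line runs along the box's y.
- cover_knob (a point): Black round knob on the cover's outer face near its front left corner: head 26 mm across, 18 mm high; the point is the middle of the head, 20.5 mm off the face; the top is 9 mm above it. Shut: own (-47, 81.5, 117.5) mm of the box, that is 115 mm before the hinge and 27 mm above it; it turns with the cover and ends behind it.
- fuse_seat (a point): Where the fuse link's underside stands in the box, own (0, 55, 26) mm of the box; axes as the box. Two pairs of copper jaws (tops 26 mm above this point) stand round its blades with 2 mm play and do not grip it: lift it straight up. Low copper link 49 mm to its left and terminal block 61 mm to its right (both below this point + 6 mm).
- fuse_link: White ceramic fuse link with a blue stripe, 78 x 30 x 57 mm, 0.16 kg, loose. Origin at the centre of its underside, z up. Ceramic body 48 x 30 x 46 mm (own x, y, z); steel blades 6 mm thick stick out at both ends along own x (own z 8 to 24 mm); two steel lugs 22 mm wide on top up to 57 mm. Grip the body across its 30 mm (own y).
- pink_tray: Small pink open tray, 70 x 100 x 30 mm (own x, y, z), walls and floor 3 mm, loose. Origin at the centre of its underside. The fuse link fits with its length along the tray's long side (own y).
- sanding_block: Bystander: brown sanding block, 62 x 100 x 32 mm; origin at the centre of its underside.
- tape_measure: Bystander: yellow tape measure, 79 x 86 x 35 mm; origin at the centre of its underside.
- screwdriver: Bystander: screwdriver with orange handle, 208 x 30 x 30 mm along own x; origin under its middle.

How it is judged:
On the way, in this order (a step that is already met when the one before it is completed fails the run):
1. the handle is home in its OFF detent while the cover is still shut (value of joint handle above 1.45 rad and value of joint cover below 0.15 rad), for 0.2 s.
2. the cover is swung right back, the handle still off (value of joint handle above 1.45 rad and value of joint cover above 1.75 rad), for 0.2 s.
3. the fuse link is lifted clear of its jaws (z of fuse_link in the frame of switch_fuse above 0.06 m), for 0.1 s.
At the end, for the whole second after the job is handed in: The handle is home in the OFF detent (angle over 1.45 rad), the cover is back (over 1.75 rad), and the fuse link stands upright (within 0.2 rad) at rest on the floor of the level pink tray: its underside within 12 mm of the tray's underside height, its centre within 30 mm of the tray's (all of step 2 and z of fuse_link in the frame of pink_tray between -0.005 and 0.012 m and x of fuse_link in the frame of pink_tray between -0.03 and 0.03 m and y of fuse_link in the frame of pink_tray between -0.03 and 0.03 m and angle between fuse_link's own z axis and vertical below 0.2 rad and angle between pink_tray's own z axis and vertical below 0.15 rad and linear speed of fuse_link below 0.03 m/s); the robot touches nothing.
It fails at once if the fuse link is dropped or thrown (faster than 0.7 m/s with no finger on it) (linear speed of fuse_link above 0.7 m/s and contact force between fuse_link and the fingers below 0.1 N).
It fails at once if a bystander (sanding block, tape measure, screwdriver) is shifted by more than 30 mm (distance of any of sanding_block, tape_measure, screwdriver from where it was at the start of the episode above 0.03 m).
It also fails if it takes over 67 s, if anything falls off the work surface, if the arm or the gripper's body presses on something with over 40 N, if the wrist force passes 120 N, or if a joint passes its speed limit or range.

ROBOT

A 6-joint arm with a two-finger parallel gripper is mounted at the origin on a cart in front of the work surface, level with it; the furniture and walls round the work are solid. World frame = base frame: x ahead of the robot, y to its left, z up, the work surface at z = 0. Lengths are in m, angles in rad, forces in N, time in s.
With the tool pointing down it reaches from about 0.375 to 0.9 m from the base axis. Payload 3.1 kg.
Tool frame: the origin (TCP) lies between the finger pads; the fingertips stand manip.finger_overhang ahead of it and the grasp point (between the pads) lies 5 mm behind it (manip.finger_overhang is the distance from the TCP to the fingertips, in m); z points along the fingers, y is the line along which they close (so a half turn about z gives the same grasp; the last joint's range is limited). The gripper opens to 85 mm and grips with 20 to 120 N. Pads are 22 mm wide; open, the fingers measure 114 mm over their backs; the gripper's body (76 mm by 85 mm) begins 54 mm behind the grasp point. The pads swing forward as they close: fully open they stand 13 mm farther back than shut.
Start: joints at [-1.298, 0.527, 1.433, -0, 1.181, -0.178], TCP at [0.272, -0.563, 0.245] pointing down, gripper open.
Joint ranges: [-3.08, 3.08], [-0.75, 2.2], [0.22, 2.44], [-1.43, 4.57], [0, 2.65], [-2.85, 2.85]. Speed limits (rad/s): [2.79, 2.79, 3.14, 3.14, 3.14, 3.14].

INTERFACE

Orientations are given as a unit quaternion [x, y, z, w].
In Python, from station import manip gives the robot as it stands.
- The arm moves only by the tool drive_tool, never from a script. Its argument "plan" is a list of rows, each a list of 7 numbers: the shift along the tool's x, y, z in m, then the turn, a rotation vector about the tool's x, y, z in degrees, then the opening, from -1 (shut) to 1 (fully open). In form: [[x, y, z, wx, wy, wz, gripper], ...]. A call has 1 to 10 rows; each row shifts and turns the commanded pose from where the row before left it, along the tool's axes as they then stand; what a row does not reach is not made up. A row lasts 1/10 s, in which the tool goes at most 50 mm and 8.59 degrees, less where a joint would pass 70% of its speed; a pose out of reach is approached as far as the arm can. A call is refused whole if a number of a shift passes 0.05 or a number of a turn 8.59, either way. A call with a gripper value outside its range is refused whole. The fingers move at their own pace and stop on an object; "newtons" is the grip in N (left out, the last holds). Time passes only in rows, so rows that do not move let the fingers close. It gives the time, the measured TCP pose, the force, the opening and the grip force at its end, in the units of the state.
- manip.sense(): the state, without advancing time (a new reading comes with each control period).
- manip.snapshot(name): name is "scene" or "top" or "wrist"; returns a dict with "image" (400x640x3 uint8, red, green, blue), "z_map" (400x640 float32, m along the optical axis (not along the pixel's ray), 0 where there is no reading), "fov_y" (degrees; the focal length in pixels is half the picture's height over the tangent of half this angle, whatever the lens; pixels are square), "cx", "cy" (the principal point, pixels), "extrinsics" (4x4, takes a point from camera to world coordinates); the wrist camera has in their place "mount" (4x4, takes a point from camera to tool coordinates, whose origin is the TCP and whose axes are the flange's). Camera axes: x right, y up, looking along -z (the intrinsics and any distortion apply to the point x, -y, -z); pixel columns grow to the right and rows downward; lengths in m; the calibration is good to about 2 mm. A picture is of the moment at which its call begins: read the wrist's pose just before it.
- manip.sign_off(): hands the job in; it is judged then, once.
The state is a dict: "t": time; "q": joint angles; "qd": joint speeds; "tau": joint torques, N m; "tcp_pos": TCP position; "tool_rot": TCP orientation; "force": force on the tool from outside, world axes, zero at the start; "ft_torque": the same for the moment, N m; "finger_gap": opening from 0.0 (shut) to 1.0 (fully open); "gripper_force": force on a finger pad.
Only numpy, scipy, OpenCV 4.12 (cv2) and the standard library are available. Lean on these libraries where they do the work, as an engineer would, in place of code of your own. Each camera call takes 0.05 s, during which the arm holds its last target. There are 200 camera calls.

## Working session

There is one attempt and no reset: what is moved stays moved. The work goes in short steps, Python scripts to look and compute and a tool call to move; the robot and the scene stay as the last step left them, time stands still between calls to the robot, and variables do not carry over. Pictures are saved under pics/ and viewed, at most 10 in all, crops included, and the job is handed in when it is done.

Besides the shell and the picture viewer there is one more tool, called after "Request:" as a command line: name --pt "numbers of a row" for each row, then --argument value for the rest. drive_tool: Moves the arm, as the interface text tells. Its arguments: {"type":"object","properties":{"plan":{"type":"array"},"newtons":{"type":"number"}},"required":["plan"]}

```bash
mkdir -p pics; ls
cat > h.py <<'E'
import numpy as np,cv2,json
from scipy.spatial.transform import Rotation as R
from station import manip
def snap(n):
    s=manip.sense(); d=manip.snapshot(n)
    if n=="wrist":
        T=np.eye(4);T[:3,:3]=R.from_quat(s["tool_rot"]).as_matrix();T[:3,3]=s["tcp_pos"];d["E"]=T@np.array(d["mount"])
    else: d["E"]=np.array(d["extrinsics"])
    d["f"]=200/np.tan(np.radians(d["fov_y"])/2)
    return d
def cloud(d):
    v,u=np.mgrid[0:400,0:640];z=d["z_map"]
    p=np.stack([(u-d["cx"])/d["f"]*z,-(v-d["cy"])/d["f"]*z,-z,np.ones_like(z)],-1)
    return (p@d["E"].T)[...,:3]
E
python3 - <<'E'
from h import *
print(manip.finger_overhang,manip.sense())
ims=[]
for n in("scene","top"):
    d=snap(n);ims.append(d["image"][...,::-1]);print(n,{k:v for k,v in d.items() if k not in("image","z_map")})
    np.savez(n,image=d["image"],P=cloud(d),z=d["z_map"])
    cv2.imwrite(f"pics/{n}.png",d["image"][...,::-1])
E
```

```text
pics
0.014 {'t': 0.0, 'q': array([-1.29850041e+00,  5.28462284e-01,  1.43392265e+00, -3.34097773e-05,
        1.18139138e+00, -1.78505530e-01]), 'qd': array([-6.99425094e-04, -6.60672364e-04, -2.85165190e-05,  1.26606458e-03,
       -1.01573199e-03, -5.93842333e-04]), 'tau': array([-1.64060224e-03, -4.42358887e+01, -1.78024846e+01, -2.54087954e-04,
        8.36983061e-03, -1.68095971e-05]), 'tcp_pos': array([ 0.27212962, -0.56187274,  0.2443295 ]), 'tool_rot': array([ 9.74702623e-01,  2.23503029e-01, -6.66130879e-05, -1.08990367e-03]), 'force': array([ 0.43623249, -0.29872407,  0.13221146]), 'ft_torque': array([ 0.00877405, -0.01880011, -0.03542915]), 'gripper_force': 0.0, 'finger_gap': 1.0048962395461254}
scene {'fov_y': 45.99979712196962, 'cx': 318.8893268203696, 'cy': 200.22794522421606, 'extrinsics': array([[-0.84899597,  0.26708094, -0.45593159, -0.18120016],
       [-0.52781623, -0.46917854,  0.70801237,  1.13397628],
       [-0.02481671,  0.84174775,  0.53930035,  0.88523565],
       [ 0.        ,  0.        ,  0.        ,  1.        ]]), 'E': array([[-0.84899597,  0.26708094,
[... 180 characters left out ...]
  ,  0.        ,  1.        ]]), 'f': np.float64(471.1727924714132)}
top {'fov_y': 46.70758970902857, 'cx': 320.5907196199099, 'cy': 201.01139726716954, 'extrinsics': array([[-0.00387452,  0.99531804, -0.09657637,  0.36613223],
       [-0.99984496, -0.00219693,  0.01747092,  0.11026287],
       [ 0.01717695,  0.09662909,  0.99517223,  1.39944985],
       [ 0.        ,  0.        ,  0.        ,  1.        ]]), 'E': array([[-0.00387452,  0.99531804, -0.09657637,  0.36613223],
       [-0.99984496, -0.00219693,  0.01747092,  0.11026287],
       [ 0.01717695,  0.09662909,  0.99517223,  1.39944985],
       [ 0.        ,  0.        ,  0.        ,  1.        ]]), 'f': np.float64(463.19721049586826)}
```

View pics/top.png

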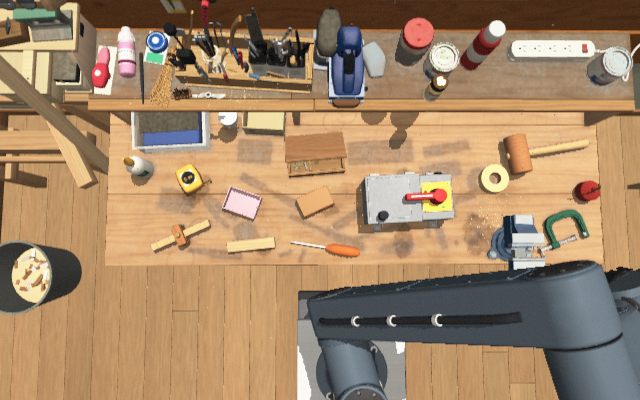

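View pics/scene.png

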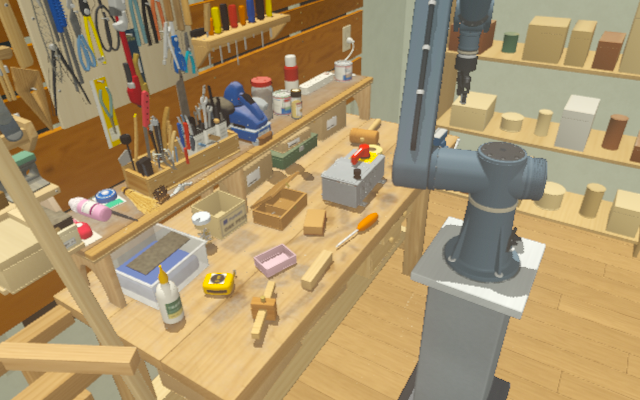

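The top view shows the box at about (408,198), with the red handle running from (438,196) to (405,197). It also shows the knob at (383,216), the pink tray at (242,203), the sanding block at (314,201) and the screwdriver at (325,247). The scene view agrees with this layout.

```bash
cat > m1.py <<'E'
from h import *
d=np.load("top.npz");P=d["P"];im=d["image"];hsv=cv2.cvtColor(im,cv2.COLOR_RGB2HSV)
x,y,z=P[...,0],P[...,1],P[...,2]
def roi(u0,u1,v0,v1):
    m=np.zeros((400,640),bool);m[v0:v1,u0:u1]=1;return m
def rect(m,name):
    p=P[m];r=cv2.minAreaRect(p[:,:2].astype(np.float32)*1000);print(name,m.sum(),np.round(np.median(p,0),4),"rect",np.round(r[0],1),np.round(r[1],1),round(r[2],1),"z",np.round(np.percentile(p[:,2],[5,50,95]),3));return p
H,S,V=hsv[...,0],hsv[...,1],hsv[...,2]
b=roi(350,470,160,235)
print("bench z",np.median(z[roi(270,290,200,230)]))
rect(b&(z>.07)&(z<.11),"boxtop")
rect(b&(z>.02),"boxall")
rect(b&(H>20)&(H<32)&(S>150)&(z>.07),"yellow")
p=rect(b&((H<6)|(H>174))&(S>150)&(z>.1),"red")
rect(roi(372,395,205,225)&(z>.102),"knob")
rect(roi(215,270,180,225)&((H>150)|(H<5))&(S>20)&(S<120)&(z>.005),"tray")
rect(roi(290,340,180,220)&(z>.02),"sand")
rect(roi(170,210,160,200)&(z>.02),"tape")
rect(roi(285,365,236,260)&(z>.01),"screwdr")
rect(roi(280,350,130,178)&(z>.02),"bin")
E
python3 m1.py
```

```text
bench z -0.0006013344766965245
boxtop 3729 [ 0.4981 -0.15    0.0954] rect [ 504.5 -164.5] [143.7 250.5] 3.0 z [0.087 0.095 0.101]
boxall 4339 [ 0.4979 -0.1543  0.0959] rect [489.1 -82.9] [169.5 425.4] 10.8 z [0.085 0.096 0.133]
yellow 44 [ 0.4907 -0.2333  0.093 ] rect [ 504.5 -234.1] [70.  54.8] 84.8 z [0.088 0.093 0.098]
red 270 [ 0.5004 -0.23    0.1327] rect [ 504.5 -203. ] [111.6  37.1] 89.1 z [0.114 0.133 0.137]
knob 87 [ 0.4493 -0.0839  0.1252] rect [426.7   8. ] [ 49.2 232.6] 18.7 z [0.103 0.125 0.13 ]
tray 283 [0.4998 0.3201 0.0151] rect [458.4 231.6] [295.9  73.7] 66.8 z [0.005 0.015 0.032]
sand 706 [0.4963 0.1057 0.0319] rect [456.8  88.9] [155.5 102.7] 20.2 z [0.027 0.032 0.037]
tape 533 [0.5668 0.4771 0.0323] rect [463.1 323.8] [462.5  77.7] 56.0 z [0.025 0.032 0.038]
screwdr 364 [0.3569 0.0295 0.0252] rect [376.1  70.9] [204.9  57.7] 80.3 z [0.012 0.025 0.032]
bin 2008 [0.6361 0.1057 0.0923] rect [553.8  87.3] [359.7 179.8] 10.9 z [0.042 0.092 0.127]
```

Request:
drive_tool --pt "0 0 -0.04 0 0 6.4 1" --pt "0 0 -0.04 0 0 6.4 1" --pt "0 0 -0.04 0 0 6.5 1" --pt "0 0 -0.04 0 0 6.5 1" --pt "0.02 -0.045 0 0 0 0 1" --pt "0.02 -0.045 0 0 0 0 1" --pt "0.02 -0.045 0 0 0 0 1" --pt "0.02 -0.045 0 0 0 0 1" --pt "0.02 -0.045 0 0 0 0 1" --pt "0.02 -0.045 0 0 0 0 1"

```text
t: 1.1
tcp_pos: [0.3924, -0.2904, 0.405]
tool_rot: [1.0, -0.0, -0.0, -0.0]
force: [-0.1, -0.2, 0.3]
finger_gap: 1.0
gripper_force: 0.0
```

Request:
drive_tool --pt "0.02 -0.045 0 0 0 0 1" --pt "0.015 -0.045 0 0 0 0 1" --pt "0.015 -0.045 0 0 0 0 1" --pt "0 0 0 0 0 0 1" --pt "0 0 0 0 0 0 1"

```text
t: 1.6
tcp_pos: [0.4421, -0.1564, 0.4051]
tool_rot: [1.0, 0.002, -0.0, 0.0]
force: [0.4, 0.1, 0.4]
finger_gap: 1.0
gripper_force: 0.0
```

Run:
```python
from h import *
d=snap("wrist");P=cloud(d);np.savez("w1",image=d["image"],P=P)
s=manip.sense();print(s["tcp_pos"],s["tool_rot"],d["mount"],d["f"])
for z0,z1 in((.085,.101),(.101,.15),(-.01,.01)):
    m=(P[...,2]>z0)&(P[...,2]<z1);print(z0,m.sum())
cv2.imwrite("pics/w1.png",d["image"][...,::-1])
t=np.load("top.npz")["P"]
m=(t[...,1]>-.25)&(t[...,1]<.02)&(t[...,0]>.6)&(t[...,2]>.03);print("behind: min x",t[m][:,0].min())
for xx in np.arange(.58,.84,.02):
    k=(abs(t[...,0]-xx)<.01)&(t[...,1]>-.2)&(t[...,1]<.0)&(t[...,2]>-.1);print(round(xx,2),t[k][:,2].max().round(3),end="; ")
```

```text
[ 0.4420178  -0.15749522  0.40512197] [ 9.99999682e-01  7.10764334e-04 -2.88202782e-04  2.18709515e-04] [[ 2.44141977e-04  9.54568293e-01  2.97992137e-01  7.60361080e-02]
 [ 9.99999903e-01 -1.24145711e-04 -4.21609761e-04  1.63776775e-04]
 [-3.65460864e-04  2.97992211e-01 -9.54568232e-01 -1.29597507e-01]
 [ 0.00000000e+00  0.00000000e+00  0.00000000e+00  1.00000000e+00]] 323.29909117709826
0.085 18450
0.101 11989
-0.01 96001
behind: min x 0.6017920629956222
0.58 0.1; 0.6 0.009; 0.62 0.007; 0.64 0.007; 0.66 0.008; 0.68 0.009; 0.7 0.007; 0.72 0.233; 0.74 0.314; 0.76 0.315; 0.78 0.319; 0.8 0.324; 0.82 0.357;
```

View pics/w1.png

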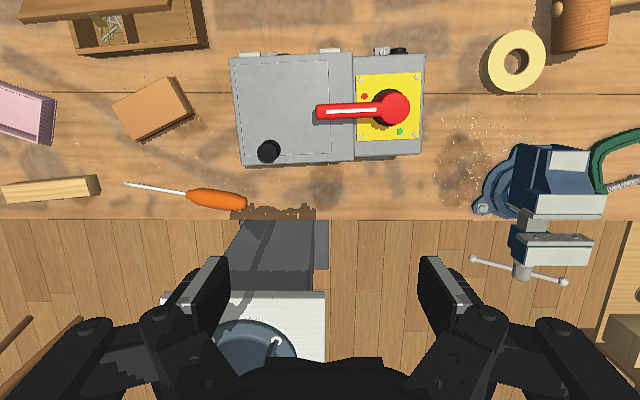

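The wrist view shows the box with its handle hub at (393,108), the bar tip at (318,112) and the knob at (268,151). The pink tray's corner is at the left edge. I'll measure each of these.

```bash
cat > m2.py <<'E'
from h import *
d=np.load("w1.npz");P=d["P"];im=d["image"];H,S,V=[a.astype(int) for a in cv2.split(cv2.cvtColor(im,cv2.COLOR_RGB2HSV))]
x,y,z=P[...,0],P[...,1],P[...,2]
B=np.zeros((400,640),bool);B[40:190,220:435]=1
def rect(m,n):
    m=cv2.morphologyEx(m.astype(np.uint8),cv2.MORPH_OPEN,np.ones((3,3)))>0
    p=P[m];r=cv2.minAreaRect(p[:,:2].astype(np.float32)*1000);print(n,m.sum(),np.round(r[0],1),np.round(r[1],1),round(r[2],2),"z",np.round(np.percentile(p[:,2],[5,50,95]),4));return p
yel=B&(H>20)&(H<35)&(S>150);red=B&((H<6)|(H>174))&(S>150)
rect(yel&(z>.08),"yellow"); rect(red&(z>.126)&(z<.139),"redtop")
p=P[red&(z>.126)&(y>-.195)];c,s=np.polyfit(p[:,1],p[:,0],1);print("bar x=%.4f+%.4f*y"%(s,c),p[:,1].max())
rect(B&(z>.084)&(z<.105),"top"); rect(B&(z>.118)&(y>-.115),"knob")
for a,b in((.0,.155),):
  t=B&(z>.086)&(z<.1)&(y<-.06)
  q=P[t]
  # front edge & back edge lines of left (cover) part and right part
  for lo,hi,n in((-.17,-.06,"cover"),(-.275,-.20,"right")):
    ys=np.arange(lo,hi,.004);f=[];bk=[]
    for yy in ys:
      k=q[abs(q[:,1]-yy)<.003];f.append(np.percentile(k[:,0],1));bk.append(np.percentile(k[:,0],99))
    print(n,"front",np.polyfit(ys,f,1),np.median(f),"back",np.polyfit(ys,bk,1),np.median(bk))
q=P[B&(z>.06)&(z<.1)];print("y range",np.percentile(q[:,1],[.3,99.7]))
E
python3 m2.py
```

```text
yellow 2477 [ 504.7 -220. ] [ 83.1 126. ] 2.96 z [0.0927 0.0941 0.0956]
redtop 1478 [ 500.2 -203.4] [ 35.8 111.7] 9.5 z [0.1327 0.1348 0.1362]
bar x=0.4984+-0.0275*y -0.14634764022119617
top 17886 [ 505.2 -163.8] [143.5 249.9] 2.85 z [0.0905 0.0977 0.0999]
knob 340 [451.  -85.2] [24.6 24.9] 13.77 z [0.1233 0.1274 0.1288]
cover front [-0.05474476  0.42677445] 0.433197155444019 back [-0.05707391  0.56323262] 0.5686925524784349
right front [-0.04261279  0.43192867] 0.4420857099889453 back [-0.05134618  0.5571137 ] 0.5694746842881825
y range [-0.28768463 -0.03928338]
```

Request:
drive_tool --pt "0 0 0 0 0 -2.9 -1" --pt "0.03 0.006 0.035 0 0 0 -1" --pt "0.03 0.007 0.035 0 0 0 -1" --pt "0.029 0.006 0.035 0 0 0 -1" --pt "0 0 0.04 0 0 0 -1" --pt "0 0 0.04 0 0 0 -1" --pt "0 0 0 0 0 0 -1" --pt "0 0 0 0 0 0 -1" --pt "0 0 0 0 0 0 -1"

```text
t: 2.55
tcp_pos: [0.5332, -0.1736, 0.2225]
tool_rot: [1.0, 0.025, 0.002, 0.001]
force: [1.4, -0.6, -0.2]
finger_gap: 0.002
gripper_force: 0.0
```

```bash
cat >> h.py <<'E'
C=np.array([.503,-.164,0]);YAW=2.9
def box(p): return (np.asarray(p)-C)@R.from_euler("z",YAW,degrees=True).as_matrix()
def st():
    s=manip.sense();print("t %.1f"%s["t"],"box mm",np.round(box(s["tcp_pos"])*1000,1),"yaw",np.round(R.from_quat(s["tool_rot"]).as_euler("ZYX",degrees=True),1),"F",np.round(s["force"],1),"gap",round(s["finger_gap"],3),"grip",round(s["gripper_force"],1),"q",np.round(s["q"],2))
E
python3 -c "
from h import *
st()"
```

```text
t 2.5 box mm [ 29.6 -11.1 222.5] yaw [  2.8  -0.2 179.9] F [ 1.4 -0.6 -0.2] gap 0.002 grip 0.0 q [-0.51  0.47  1.62 -0.    1.05  1.01]
```

Request:
drive_tool --pt "0 0 0.03 0 0 0 -1" --pt "0 0 0.03 0 0 0 -1" --pt "0 0 0.02 0 0 0 -1" --pt "0 0 0.017 0 0 0 -1" --pt "0 0 0 0 0 0 -1"

```text
t: 3.05
tcp_pos: [0.5322, -0.1723, 0.1237]
tool_rot: [1.0, 0.025, 0.0, 0.0]
force: [0.1, -0.1, 1.1]
finger_gap: 0.003
gripper_force: 0.0
```

Request:
drive_tool --pt "-0.01 0 0 0 0 0 -1" --pt "-0.01 0 0 0 0 0 -1" --pt "-0.01 -0.001 0 0 0 0 -1" --pt "-0.01 -0.001 0 0 0 0 -1" --pt "-0.01 0.002 0 0 0 0 -1" --pt "-0.01 0.003 0 0 0 0 -1" --pt "-0.01 0.005 0 0 0 0 -1" --pt "-0.008 0.006 0 0 0 0 -1" --pt "-0.007 0.006 0 0 0 0 -1" --pt "0 0 0 0 0 0 -1"

```text
t: 4.05
tcp_pos: [0.4469, -0.1969, 0.1234]
tool_rot: [1.0, 0.025, -0.0, -0.0]
force: [0.3, 0.1, -0.0]
finger_gap: -0.001
gripper_force: 0.0
```

Run:
```python
from h import *
st()
d=snap("top");P=cloud(d);H,S,V=[a.astype(int) for a in cv2.split(cv2.cvtColor(d["image"],cv2.COLOR_RGB2HSV))]
B=np.zeros((400,640),bool);B[160:245,350:470]=1
m=B&((H<6)|(H>174))&(S>150)&(P[...,2]>.1);p=box(P[m]);print(m.sum(),p.min(0),p.max(0),p.mean(0))
cv2.imwrite("pics/t2.png",cv2.resize(d["image"][130:270,330:490,::-1],None,fx=4,fy=4))
```

```text
t 4.0 box mm [-57.7 -30.  123.4] yaw [   2.8    0.  -180. ] F [ 0.3  0.1 -0. ] gap -0.001 grip 0.0 q [-0.64  0.55  1.88 -0.    0.72  0.88]Traceback (most recent call last):
  File "<stdin>", line 5, in <module>
    return umr_minimum(a, axis, None, out, keepdims, initial, where)
ValueError: zero-size array to reduction operation minimum which has no identity
```

Request:
drive_tool --pt "0 -0.005 -0.02 0 0 0 -1" --pt "0 -0.005 -0.04 0 0 0 0.2" --pt "0 -0.02 -0.05 0 0 0 0.2" --pt "0 -0.03 -0.05 0 0 0 0.2" --pt "0 -0.03 -0.05 0 0 0 0.2" --pt "0 0 0 0 0 0 0.2" --pt "0 0 0 0 0 0 0.2"

```text
t: 4.8
tcp_pos: [0.4444, -0.1158, 0.3164]
tool_rot: [1.0, 0.026, 0.001, 0.001]
force: [-0.1, 0.2, 0.5]
finger_gap: 0.601
gripper_force: 0.0
```

```bash
cat > m3.py <<'E'
from h import *
st()
d=snap("wrist");P=cloud(d);np.savez("w2",image=d["image"],P=P);H,S,V=[a.astype(int) for a in cv2.split(cv2.cvtColor(d["image"],cv2.COLOR_RGB2HSV))]
Q=box(P.reshape(-1,3)).reshape(P.shape)*1000
B=(abs(Q[...,0])<150)&(abs(Q[...,1])<140)
m=B&((H<6)|(H>174))&(S>150)&(Q[...,2]>105);p=Q[m];print("red",m.sum(),np.percentile(p,[1,99],0))
k=p[p[:,0]<-30];print("bar y=a x+b",np.polyfit(k[:,0],k[:,1],1))
m=B&(Q[...,2]>119)&(V<90)&(Q[...,1]>40)&(Q[...,0]<0);p=Q[m];print("knob",m.sum(),cv2.minAreaRect(p[:,:2].astype(np.float32)),np.median(p[:,2]))
m=B&(Q[...,2]>85)&(Q[...,2]<103)&(Q[...,1]>-25);p=Q[m];print("cover z",np.percentile(p,[1,50,99],0))
m=B&(Q[...,2]>60)&(Q[...,2]<103);p=Q[m];r=cv2.minAreaRect(p[:,:2].astype(np.float32));print("top",r)
cv2.imwrite("pics/w2.png",d["image"][...,::-1])
E
python3 m3.py
```

```text
t 4.8 box mm [-56.1  51.1 316.4] yaw [ 3.000e+00 -1.000e-01  1.799e+02] F [-0.1  0.2  0.5] gap 0.601 grip 0.0 q [-0.5   0.21  1.74 -0.    1.19  1.02]
red 3188 [[-92.22363394 -92.16412517 106.32812683]
 [ 17.23388029 -57.95523476 136.75568115]]
bar y=a x+b [ 1.12377452e-02 -7.25135866e+01]
knob 22120 ((-50.60497283935547, 75.62158966064453), (32.90281677246094, 75.89057159423828), 14.445411682128906) 377.02689389548294
cover z [[-67.19110434 -23.50341383  95.92013838]
 [  8.84357375  47.75950403  98.40014736]
 [ 70.3490114  122.86175769 100.52081404]]
top ((-6.417694091796875, 0.8739013671875), (249.5832977294922, 160.605224609375), 89.45734405517578)
```

View pics/w2.png

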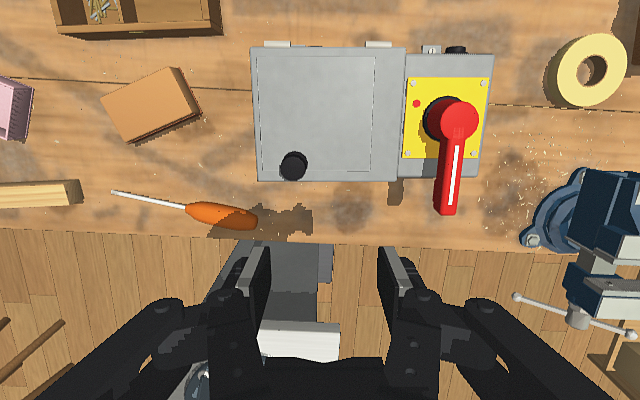

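The handle is off, with its bar pointing to the front from (458,120) to (448,212). The cover is shut, and the knob is at (293,165).

Run:
```python
from h import *
d=np.load("w2.npz");Q=box(d["P"].reshape(-1,3)).reshape(400,640,3)*1000
m=(Q[...,2]>119)&(Q[...,2]<132)&(Q[...,1]>50)&(Q[...,1]<110)&(Q[...,0]<-10)&(Q[...,0]>-90)
p=Q[m];print(m.sum(),cv2.minEnclosingCircle(p[:,:2].astype(np.float32)),cv2.minAreaRect(p[:,:2].astype(np.float32)),np.median(p,0))
```

```text
522 ((-48.21141052246094, 81.73086547851562), 12.843551635742188) ((-47.761844635009766, 81.71199035644531), (25.161148071289062, 24.722518920898438), 56.70172119140625) [-47.28841829  81.35674727 127.42527781]
```

Request:
drive_tool --pt "0.004 -0.015 0.03 0 0 0 0.2" --pt "0.004 -0.015 0.03 0 0 0 0.2" --pt "0 0 0.04 0 0 0 0.2" --pt "0 0 0.04 0 0 0 0.2" --pt "0 0 0 0 0 0 0.2" --pt "0 0 0 0 0 0 0.2"

```text
t: 5.45
tcp_pos: [0.4496, -0.0861, 0.1742]
tool_rot: [1.0, 0.025, -0.002, -0.001]
force: [0.1, 0.4, 0.1]
finger_gap: 0.602
gripper_force: 0.0
```

```bash
python3 -c "
from h import *
st()"
```

```text
t 5.5 box mm [-49.4  80.5 174.2] yaw [   2.9    0.2 -179.9] F [0.1 0.4 0.1] gap 0.602 grip 0.0 q [-0.43  0.42  1.91 -0.    0.81  1.09]
```

Request:
drive_tool --pt "0.002 -0.001 0.03 0 0 0 0.2" --pt "0 0 0.02 0 0 0 0.2" --pt "0 0 0.008 0 0 0 0.2" --pt "0 0 0 0 0 0 -1" --pt "0 0 0 0 0 0 -1" --pt "0 0 0 0 0 0 -1" --pt "0 0 0 0 0 0 -1" --pt "0 0 0 0 0 0 -1" --newtons 35

```text
t: 6.25
tcp_pos: [0.4531, -0.0844, 0.1187]
tool_rot: [1.0, 0.025, 0.001, -0.0]
force: [1.6, 5.6, 7.2]
finger_gap: 0.286
gripper_force: 34.9
```

Run:
```python
from h import *
st()
a=np.radians(np.arange(0,121,8));X=-115*np.cos(a)+27*np.sin(a);Z=115*np.sin(a)+27*np.cos(a)
print(np.round(np.diff(X)),np.round(np.diff(Z)))
```

```text
t 6.2 box mm [-45.8  82.  118.7] yaw [ 2.9e+00 -1.0e-01  1.8e+02] F [1.6 5.6 7.2] gap 0.286 grip 34.9 q [-0.43  0.53  1.95  0.    0.66  1.09]
[ 5.  7.  9. 11. 12. 14. 15. 16. 16. 16. 16. 16. 15. 14. 13.] [ 16.  15.  14.  12.  11.   9.   7.   5.   3.   0.  -2.  -4.  -6.  -9.
 -10.]
```

Request:
drive_tool --pt "0.002 0 -0.008 0 0 0 -1" --pt "0.003 0 -0.008 0 0 0 -1" --pt "0.003 0 -0.008 0 0 0 -1" --pt "0.004 0 -0.007 0 0 0 -1" --pt "0.004 0 -0.007 0 0 0 -1" --pt "0.005 0 -0.007 0 0 0 -1" --pt "0 0 0 0 0 0 -1"

```text
t: 6.95
tcp_pos: [0.4738, -0.0833, 0.1632]
tool_rot: [1.0, 0.026, 0.0, -0.0]
force: [2.7, 3.0, -5.3]
finger_gap: 0.286
gripper_force: 34.7
```

```bash
python3 -c "
from h import *
st()"
```

```text
t 7.0 box mm [-25.1  82.  163.2] yaw [   2.9   -0.  -180. ] F [ 2.7  3.  -5.3] gap 0.286 grip 34.7 q [-0.41  0.47  1.87  0.    0.81  1.11]
```

Request:
drive_tool --pt "0.011 0 -0.012 0 0 0 -1" --pt "0.012 0 -0.011 0 0 0 -1" --pt "0.014 0 -0.009 0 0 0 -1" --pt "0.015 0 -0.007 0 0 0 -1" --pt "0.016 0 -0.005 0 0 0 -1" --pt "0.016 0 -0.003 0 0 0 -1" --pt "0 0 0 0 0 0 -1"

```text
t: 7.65
tcp_pos: [0.5577, -0.079, 0.2097]
tool_rot: [1.0, 0.026, -0.001, -0.0]
force: [-2.3, 3.6, 0.7]
finger_gap: 0.283
gripper_force: 35.3
```

```bash
python3 -c "
from h import *
st()"
```

```text
t 7.7 box mm [ 58.9  82.1 209.7] yaw [ 3.0e+00  1.0e-01 -1.8e+02] F [-2.3  3.6  0.7] gap 0.283 grip 35.3 q [-0.34  0.49  1.63  0.    1.03  1.18]
```

Request:
drive_tool --pt "0.016 0 0 0 0 0 -1" --pt "0.016 0 0.002 0 0 0 -1" --pt "0.016 0 0.004 0 0 0 -1" --pt "0.015 0 0.006 0 0 0 -1" --pt "0.014 0 0.009 0 0 0 -1" --pt "0.002 0 0.002 0 0 0 -1" --pt "0 0 0 0 0 0 -1"

```text
t: 8.35
tcp_pos: [0.6388, -0.0749, 0.1879]
tool_rot: [1.0, 0.026, 0.003, -0.0]
force: [1.0, 4.8, 6.0]
finger_gap: 0.282
gripper_force: 34.1
```

```bash
python3 -c "
from h import *
st()"
```

```text
t 8.3 box mm [140.1  82.1 187.9] yaw [  2.9  -0.3 180. ] F [1.  4.8 6. ] gap 0.282 grip 34.1 q [-0.29  0.61  1.44  0.    1.08  1.23]
```

Request:
drive_tool --pt "0 0 0 0 0 0 0.2" --pt "0 0 0 0 0 0 0.2" --pt "0 0 0 0 0 0 0.2" --pt "0.01 0 -0.003 0 0 0 0.2" --pt "0.005 0 -0.02 0 0 0 0.2" --pt "0 0 -0.04 0 0 0 0.2" --pt "0 0 -0.05 0 0 0 0.2" --pt "0 0 -0.04 0 0 0 0.2" --pt "-0.03 0 -0.01 0 0 0 0.2"

```text
t: 9.25
tcp_pos: [0.6265, -0.0775, 0.3557]
tool_rot: [1.0, 0.026, 0.007, 0.002]
force: [-1.4, -0.4, -0.3]
finger_gap: 0.6
gripper_force: 0.0
```

Request:
drive_tool --pt "-0.045 0.002 0 0 0 0 0.2" --pt "-0.045 0.005 0 0 0 0 0.2" --pt "-0.045 0.005 0 0 0 0 0.2" --pt "-0.045 0.005 0 0 0 0 0.2" --pt "0 0.005 0 0 0 0 0.2" --pt "0 0 0 0 0 0 0.2"

```text
t: 9.85
tcp_pos: [0.4428, -0.1082, 0.3503]
tool_rot: [1.0, 0.025, 0.001, 0.001]
force: [0.6, 0.1, 0.1]
finger_gap: 0.6
gripper_force: 0.0
```

Run:
```python
from h import *
st()
d=snap("wrist");P=cloud(d);np.savez("w3",image=d["image"],P=P);cv2.imwrite("pics/w3.png",d["image"][...,::-1])
Q=box(P.reshape(-1,3)).reshape(P.shape)*1000;H,S,V=[a.astype(int) for a in cv2.split(cv2.cvtColor(d["image"],cv2.COLOR_RGB2HSV))]
B=(abs(Q[...,0])<60)&(Q[...,1]>-25)&(Q[...,1]<118)
for a,b in((78,90),(60,76)):
  m=B&(Q[...,2]>a)&(Q[...,2]<b);p=Q[m]
  if m.sum()>5: print(a,m.sum(),np.percentile(p,[2,50,98],0).round(1),cv2.minAreaRect(p[:,:2].astype(np.float32)))
m=B&(V>190)&(S<40)&(Q[...,2]>55);p=Q[m];print("white",m.sum(),np.percentile(p,[2,50,98],0).round(1),cv2.minAreaRect(p[:,:2].astype(np.float32)))
m=(Q[...,0]>60)&(Q[...,0]<180)&(Q[...,1]>-10)&(Q[...,1]<120)&(Q[...,2]>105)&(Q[...,2]<240);p=Q[m];print("cover",len(p));
if len(p)>50:print(np.polyfit(p[:,2],p[:,0],1),p[:,2].max())
```

```text
t 9.8 box mm [-57.3  58.7 350.3] yaw [ 2.800e+00 -1.000e-01  1.799e+02] F [0.6 0.1 0.1] gap 0.6 grip 0.0 q [-0.49  0.17  1.69 -0.    1.28  1.04]
78 415 [[-24.3 -17.5  82. ]
 [ 18.4  53.9  83.9]
 [ 60.  108.   89.2]] ((17.818378448486328, 46.34128952026367), (84.33344268798828, 141.52334594726562), 0.21388883888721466)
60 942 [[-20.6 -12.7  61.4]
 [  4.5  54.9  72.9]
 [ 59.7 107.3  75. ]] ((17.71234130859375, 46.61729431152344), (84.08721923828125, 142.31842041015625), 0.030194098129868507)
white 954 [[-24.2  41.5  71.1]
 [ -0.8  56.1  73.5]
 [ 21.8  69.6 480.1]] ((-12.258003234863281, 59.25817108154297), (59.78897476196289, 68.6762466430664), 89.33162689208984)
cover 6113
[ 0.45823081 24.63593028] 164.43133704776614
```

View pics/w3.png

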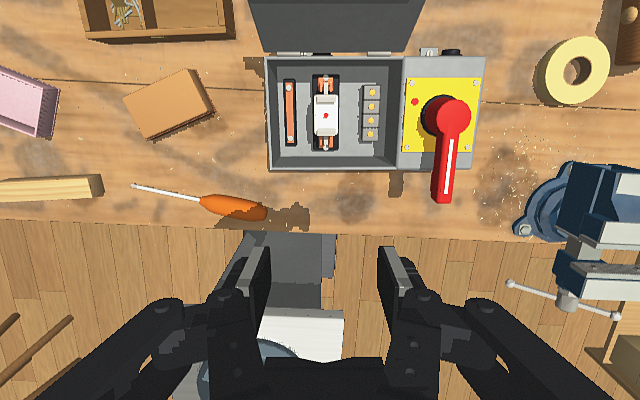

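The cover rests at about 2.0 rad. The fuse link is visible at (326,115), at box position (0,55), which is where the seat should be.

Request:
drive_tool --pt "0.03 0.002 0 0 0 0 0.2" --pt "0.027 0.002 0.04 0 0 0 0.2" --pt "0 0 0.05 0 0 0 0.2" --pt "0 0 0.05 0 0 0 0.2" --pt "0 0 0.05 0 0 0 0.2" --pt "0 0 0.03 0 0 0 0.2" --pt "0 0 0 0 0 0 0.2" --pt "0 0 0 0 0 0 0.2"

```text
t: 10.7
tcp_pos: [0.5014, -0.1086, 0.1292]
tool_rot: [1.0, 0.026, 0.0, 0.0]
force: [0.9, -0.4, -0.2]
finger_gap: 0.602
gripper_force: 0.0
```

```bash
python3 -c "
from h import *
st()"
```

```text
t 10.7 box mm [  1.2  55.4 129.2] yaw [  3.  -0. 180.] F [ 0.9 -0.4 -0.2] gap 0.602 grip 0.0 q [-0.43  0.56  1.82  0.    0.77  1.09]
```

Request:
drive_tool --pt "-0.001 0 0.03 0 0 0 0.2" --pt "0 0 0.025 0 0 0 0.2" --pt "0 0 0.013 0 0 0 0.2" --pt "0 0 0 0 0 0 -0.1" --pt "0 0 0 0 0 0 -1" --pt "0 0 0 0 0 0 -1" --pt "0 0 0 0 0 0 -1" --pt "0 0 0 0 0 0 -1" --newtons 35

```text
t: 11.5
tcp_pos: [0.4996, -0.1088, 0.0626]
tool_rot: [1.0, 0.026, 0.001, 0.001]
force: [-0.2, 0.8, 4.6]
finger_gap: 0.347
gripper_force: 35.7
```

```bash
python3 -c "
from h import *
st()"
```

```text
t 11.5 box mm [-0.6 55.3 62.6] yaw [ 2.900e+00 -1.000e-01  1.799e+02] F [-0.2  0.8  4.6] gap 0.347 grip 35.7 q [-0.43  0.68  1.86  0.    0.6   1.09]
```

Request:
drive_tool --pt "0 0 -0.01 0 0 0 -1" --pt "0 0 -0.015 0 0 0 -1" --pt "0 0 -0.02 0 0 0 -1" --pt "0 0 -0.03 0 0 0 -1" --pt "0 0 -0.03 0 0 0 -1" --pt "0 0 -0.03 0 0 0 -1" --pt "0 0 -0.03 0 0 0 -1" --pt "0 0 -0.03 0 0 0 -1" --pt "0 0 0 0 0 0 -1"

```text
t: 12.4
tcp_pos: [0.5007, -0.1093, 0.2608]
tool_rot: [1.0, 0.026, 0.004, 0.002]
force: [0.2, -0.3, -2.0]
finger_gap: 0.344
gripper_force: 35.1
```

Run:
```python
from h import *
st()
d=snap("top");P=cloud(d);im=d["image"];H,S,V=[a.astype(int) for a in cv2.split(cv2.cvtColor(im,cv2.COLOR_RGB2HSV))]
B=np.zeros((400,640),bool);B[180:226,215:270]=1
m=B&(H>145)&(H<178)&(S>25);print(m.sum(),"z",np.percentile(P[m][:,2],[5,50,95]))
cs,_=cv2.findContours(m.astype(np.uint8),cv2.RETR_EXTERNAL,cv2.CHAIN_APPROX_NONE);c=max(cs,key=cv2.contourArea)
# outline cast onto rim plane z=.03
uv=c[:,0,:].astype(float);r=np.c_[(uv[:,0]-d["cx"])/d["f"],-(uv[:,1]-d["cy"])/d["f"],-np.ones(len(uv))]@d["E"][:3,:3].T
o=d["E"][:3,3]
for zz in(.03,.015):
  p=o+r*((zz-o[2])/r[:,2])[:,None];print(zz,cv2.minAreaRect(p[:,:2].astype(np.float32)*1000))
# z slice
p=P[B&(P[...,2]>.02)&(P[...,2]<.04)];print(len(p),cv2.minAreaRect(p[:,:2].astype(np.float32)*1000))
```

```text
t 12.4 box mm [  0.5  54.7 260.8] yaw [  2.9  -0.5 179.8] F [ 0.2 -0.3 -2. ] gap 0.344 grip 35.1 q [-0.43  0.35  1.7   0.    1.08  1.09]
346 z [-0.00156596  0.003165    0.0276999 ]
0.03 ((496.5317687988281, 318.8778991699219), (101.12385559082031, 65.08863067626953), 70.203857421875)
0.015 ((497.9600830078125, 321.1628723144531), (102.23148345947266, 65.80160522460938), 70.203857421875)
142 ((495.9755554199219, 321.0909118652344), (100.50125885009766, 69.67381286621094), 70.3345947265625)
```

Request:
drive_tool --pt "0 -0.02 -0.02 0 0 0 -1" --pt "0 -0.035 -0.02 0 0 0 -1" --pt "0 -0.04 0 0 0 0 -1" --pt "0 -0.04 0 0 0 0 -1" --pt "0 -0.04 0 0 0 0 -1" --pt "0 -0.04 0 0 0 0 -1" --pt "0 -0.04 0 0 0 0 -1" --pt "0 -0.03 0 0 0 0 -1" --pt "0 -0.02 0 0 0 0 -1"

```text
t: 13.35
tcp_pos: [0.4811, 0.1981, 0.2944]
tool_rot: [1.0, 0.027, -0.002, 0.0]
force: [1.0, -0.0, -2.2]
finger_gap: 0.343
gripper_force: 35.2
```

Request:
drive_tool --pt "0 0 0 0 0 -6 -1" --pt "0 0 0 0 0 -8 -1" --pt "0 0 0 0 0 -8 -1" --pt "0 0 0 0 0 -8 -1" --pt "0 0 0 0 0 -8 -1" --pt "0 0 0 0 0 -8 -1" --pt "0 0 0 0 0 -8 -1" --pt "0 0 0 0 0 -8 -1" --pt "0 0 0 0 0 -5.3 -1" --pt "0 0 0 0 0 0 -1"

```text
t: 14.35
tcp_pos: [0.4817, 0.1958, 0.2945]
tool_rot: [0.818, 0.575, -0.002, -0.001]
force: [0.9, 0.5, -1.8]
finger_gap: 0.345
gripper_force: 35.3
```

Run:
```python
from h import *
st();s=manip.sense();print(s["tcp_pos"])
d=snap("wrist");P=cloud(d);np.savez("w4",image=d["image"],P=P);cv2.imwrite("pics/w4.png",d["image"][...,::-1])
im=d["image"];H,S,V=[a.astype(int) for a in cv2.split(cv2.cvtColor(im,cv2.COLOR_RGB2HSV))]
m=(H>145)&(H<178)&(S>25)&(abs(P[...,1]-.32)<.08)&(abs(P[...,0]-.497)<.08);p=P[m];print(m.sum())
if len(p)>50:
  print("all",cv2.minAreaRect(p[:,:2].astype(np.float32)*1000));q=p[(p[:,2]>.022)&(p[:,2]<.04)];print("rim",len(q),cv2.minAreaRect(q[:,:2].astype(np.float32)*1000),np.median(q[:,2]))
```

```text
t 14.3 box mm [ -3.1 360.4 294.5] yaw [ 7.020e+01  1.000e-01 -1.798e+02] F [ 0.9  0.5 -1.8] gap 0.345 grip 35.3 q [ 0.17  0.33  1.63 -0.    1.19  0.52]
[0.48169579 0.19582127 0.29453759]
2201
all ((497.1519775390625, 322.7633361816406), (98.34868621826172, 69.25175476074219), 70.30973815917969)
rim 318 ((497.1519775390625, 322.7633361816406), (98.34868621826172, 69.25175476074219), 70.30973815917969) 0.030527890196180518
```

View pics/w4.png

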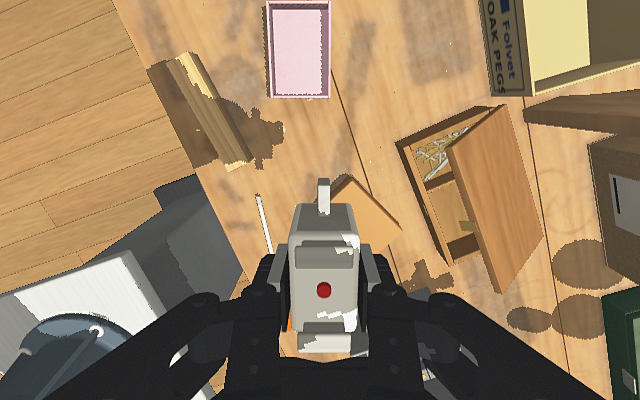

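The wrist view shows the fuse held straight, at about (325,270), with its length aligned with the tray. The tray spans (266,0) to (329,97).

Request:
drive_tool --pt "0.02 -0.005 0 0 0 0 -1" --pt "0.034 -0.007 0 0 0 0 -1" --pt "0.035 -0.008 0.02 0 0 0 -1" --pt "0.02 -0.005 0.035 0 0 0 -1" --pt "0.015 -0.003 0.035 0 0 0 -1" --pt "0 0 0.035 0 0 0 -1" --pt "0 0 0.02 0 0 0 -1" --pt "0 0 0 0 0 0 -1"

```text
t: 15.2
tcp_pos: [0.4956, 0.3212, 0.1472]
tool_rot: [0.818, 0.575, -0.005, -0.001]
force: [-1.7, -0.3, -3.0]
finger_gap: 0.341
gripper_force: 35.2
```

Run:
```python
from h import *
s=manip.sense();p=s["tcp_pos"];print(p)
d=snap("wrist");P=cloud(d);cv2.imwrite("pics/w5.png",d["image"][...,::-1])
H,S,V=[a.astype(int) for a in cv2.split(cv2.cvtColor(d["image"],cv2.COLOR_RGB2HSV))]
m=(H>145)&(H<178)&(S>25)&(abs(P[...,1]-.32)<.08)&(abs(P[...,0]-.497)<.08)
M=R.from_quat(s["tool_rot"]).as_matrix();q=(P[m]-p)@M*1000;z=P[m][:,2]
r=q[(z>.022)&(z<.04)];print(len(r),"tray rim in tool axes",r.min(0),r.max(0))
# held fuse in tool axes
T=(P.reshape(-1,3)-p)@M*1000;hs=(S<50)&(V>110);k=hs.ravel()&(abs(T[:,0])<45)&(abs(T[:,1])<14.5)&(T[:,2]>-25)&(T[:,2]<35);print("fuse",k.sum(),np.percentile(T[k],[1,99],0).round(1))
```

```text
[0.49557314 0.32117051 0.14717778]
680 tray rim in tool axes [-42.34085689 -32.98912901 114.04980465] [ 52.87619054  36.57671462 125.20491275]
fuse 7545 [[-23.8 -14.1 -22.3]
 [ 35.6  14.1  20.8]]
```

View pics/w5.png

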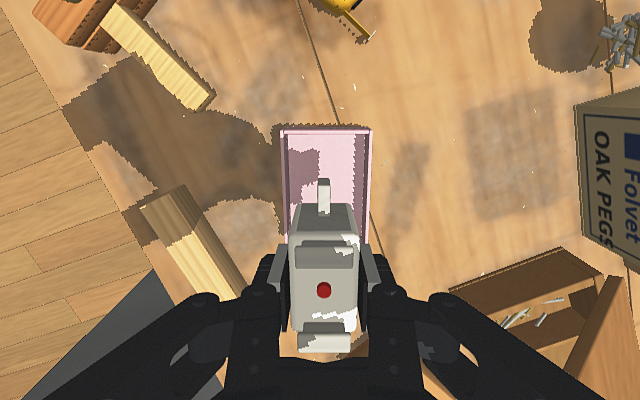

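The tray centre is about +3 mm in x and +2 mm in y from the tool. I'll correct for that and lower slowly.

Request:
drive_tool --pt "0.004 0.002 0.02 0 0 0 -1" --pt "0 0 0.03 0 0 0 -1" --pt "0 0 0.02 0 0 0 -1" --pt "0 0 0.012 0 0 0 -1" --pt "0 0 0.008 0 0 0 -1" --pt "0 0 0.005 0 0 0 -1" --pt "0 0 0 0 0 0 -1" --pt "0 0 0 0 0 0 -1"

```text
t: 16.05
tcp_pos: [0.5026, 0.3256, 0.0573]
tool_rot: [0.818, 0.575, 0.001, 0.0]
force: [1.0, -0.5, -1.6]
finger_gap: 0.347
gripper_force: 35.3
```

```bash
python3 -c "
from h import *
st();print(manip.sense()['tcp_pos'])"
```

```text
t 16.1 box mm [ 24.3 489.   57.3] yaw [ 7.020e+01 -1.000e-01  1.799e+02] F [ 1.  -0.5 -1.6] gap 0.347 grip 35.3 q [0.39 0.75 1.63 0.   0.75 0.73]
[0.50255307 0.32564443 0.0573185 ]
```

Run:
```python
from h import *
for i in range(2):
  s=manip.sense();p=s["tcp_pos"];print(p)
  d=snap("wrist");P=cloud(d)
  H,S,V=[a.astype(int) for a in cv2.split(cv2.cvtColor(d["image"],cv2.COLOR_RGB2HSV))]
  m=(H>145)&(H<178)&(S>25)&(abs(P[...,1]-.32)<.08)&(abs(P[...,0]-.497)<.08)
  M=R.from_quat(s["tool_rot"]).as_matrix();q=(P[m]-p)@M*1000;z=P[m][:,2]
  r=q[(z>.022)&(z<.04)];print(len(r),r.min(0),r.max(0))
cv2.imwrite("pics/w6.png",d["image"][...,::-1])
```

```text
[0.50255307 0.32564443 0.0573185 ]
1282 [-53.96986099 -39.01231065  24.42419349] [45.6478834  30.73637974 35.32990894]
[0.5025423  0.32565239 0.05736387]
1317 [-53.86202411 -39.01121734  24.63909451] [45.64340338 30.64003501 35.35888104]
```

View pics/w6.png

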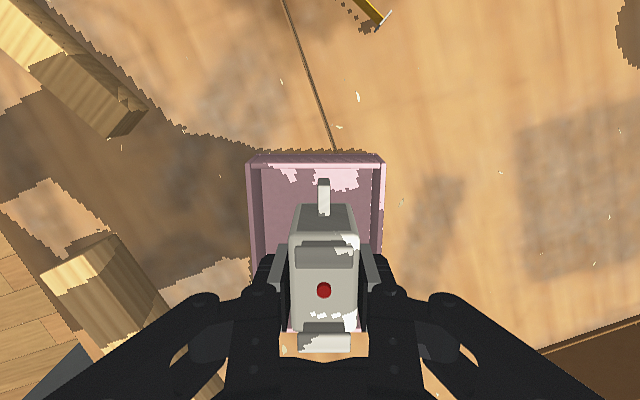

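The whole rim is visible, from (247,155) to (385,155), and its centre is 4 mm off the tool in both −x and −y. I'll shift by that and re-check.

Request:
drive_tool --pt "-0.003 -0.004 0 0 0 0 -1" --pt "0 0 0 0 0 0 -1" --pt "0 0 0 0 0 0 -1" --pt "0 0 0 0 0 0 -1"

```text
t: 16.55
tcp_pos: [0.4972, 0.324, 0.0566]
tool_rot: [0.818, 0.575, 0.0, 0.0]
force: [0.1, 0.7, -1.0]
finger_gap: 0.347
gripper_force: 35.3
```

Run:
```python
from h import *
s=manip.sense();p=s["tcp_pos"];print(p,s["force"])
d=snap("wrist");P=cloud(d)
H,S,V=[a.astype(int) for a in cv2.split(cv2.cvtColor(d["image"],cv2.COLOR_RGB2HSV))]
m=(H>145)&(H<178)&(S>25)&(abs(P[...,1]-.32)<.08)&(abs(P[...,0]-.497)<.08)
M=R.from_quat(s["tool_rot"]).as_matrix();q=(P[m]-p)@M*1000;z=P[m][:,2]
r=q[(z>.022)&(z<.04)];print(len(r),r.min(0),r.max(0))
```

```text
[0.49721488 0.32395578 0.05661051] [ 0.05603387  0.66233479 -1.01423804]
1212 [-50.78458456 -34.54740783  23.59023885] [49.05871607 35.09821909 34.59635286]
```

Request:
drive_tool --pt "0 0 0.006 0 0 0 -1" --pt "0 0 0.005 0 0 0 -1" --pt "0 0 0.003 0 0 0 -1" --pt "0 0 0.002 0 0 0 -1" --pt "0 0 0 0 0 0 -1" --pt "0 0 0 0 0 0 -1"

```text
t: 17.2
tcp_pos: [0.4972, 0.3239, 0.0404]
tool_rot: [0.818, 0.575, 0.0, 0.0]
force: [-0.3, 0.3, -2.0]
finger_gap: 0.343
gripper_force: 35.3
```

```bash
python3 -c "
from h import *
st();print(manip.sense()['tcp_pos'])"
```

```text
t 17.2 box mm [ 18.9 487.6  40.4] yaw [ 70.2  -0.  180. ] F [-0.3  0.3 -2. ] gap 0.343 grip 35.3 q [ 0.39  0.78  1.65 -0.    0.72  0.73]
[0.49721233 0.32393867 0.04042121]
```

Request:
drive_tool --pt "0 0 0.001 0 0 0 -1" --pt "0 0 0.001 0 0 0 -1" --pt "0 0 0 0 0 0 -1"

```text
t: 17.5
tcp_pos: [0.4973, 0.324, 0.0397]
tool_rot: [0.818, 0.575, 0.0, 0.0]
force: [-0.7, -1.8, 5.3]
finger_gap: 0.341
gripper_force: 36.1
```

Contact with the tray floor. I'll open the fingers a little, rise clear, then open further.

Request:
drive_tool --pt "0 0 0 0 0 0 -0.2" --pt "0 0 0 0 0 0 -0.2" --pt "0 0 0 0 0 0 -0.2" --pt "0 0 -0.005 0 0 0 -0.2" --pt "0 0 -0.01 0 0 0 -0.2" --pt "0 0 -0.015 0 0 0 0" --pt "0 0 -0.03 0 0 0 0" --pt "0 0 -0.04 0 0 0 0" --pt "0 0 -0.04 0 0 0 0" --pt "0 0 -0.04 0 0 0 0"

```text
t: 18.5
tcp_pos: [0.497, 0.3238, 0.2215]
tool_rot: [0.818, 0.575, 0.001, 0.0]
force: [0.7, 0.7, 0.2]
finger_gap: 0.5
gripper_force: 0.0
```

Request:
drive_tool --pt "-0.04 0 -0.03 0 0 0 0" --pt "-0.04 0 -0.03 0 0 0 0" --pt "0 0 0 0 0 0 0" --pt "0 0 0 0 0 0 0"

```text
t: 18.9
tcp_pos: [0.4703, 0.2483, 0.2807]
tool_rot: [0.818, 0.575, 0.002, 0.0]
force: [-0.2, 0.4, 0.1]
finger_gap: 0.5
gripper_force: 0.0
```

Run:
```python
from h import *
st()
d=snap("wrist");P=cloud(d)
H,S,V=[a.astype(int) for a in cv2.split(cv2.cvtColor(d["image"],cv2.COLOR_RGB2HSV))]
n=(abs(P[...,1]-.32)<.07)&(abs(P[...,0]-.497)<.07)
p=P[n&(H>145)&(H<178)&(S>25)&(P[...,2]>.022)];print("tray",cv2.minAreaRect(p[:,:2].astype(np.float32)*1000),np.median(p[:,2]))
p=P[n&(P[...,2]>.044)];print("fuse body top",cv2.minAreaRect(p[:,:2].astype(np.float32)*1000),np.percentile(p[:,2],[10,50,90,99]))
cv2.imwrite("pics/w7.png",d["image"][...,::-1])
t=snap("top");Q=cloud(t);q=box(Q.reshape(-1,3))*1000
c=q[(q[:,0]>60)&(q[:,0]<180)&(q[:,1]>0)&(q[:,1]<110)&(q[:,2]>110)&(q[:,2]<240)];print("cover slope",np.polyfit(c[:,2],c[:,0],1),c[:,2].max())
```

```text
t 18.9 box mm [-11.8 413.4 280.7] yaw [ 70.1  -0.2 179.8] F [-0.2  0.4  0.1] gap 0.5 grip 0.0 q [0.28 0.36 1.63 0.   1.15 0.62]
tray ((490.59295654296875, 309.608642578125), (135.9812774658203, 80.6623764038086), 61.53398895263672) 0.031180592551941833
fuse body top ((470.863525390625, 298.2861022949219), (107.2636489868164, 80.29862976074219), 81.33387756347656) [0.29378967 0.34227937 0.35680861 0.41048114]
cover slope [ 0.45937177 25.04027647] 221.964117537373
```

View pics/w7.png

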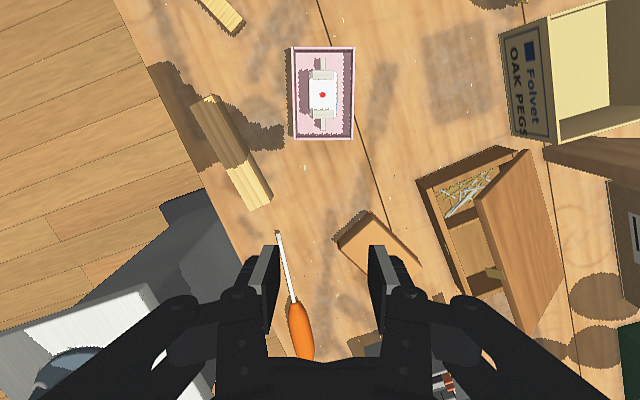

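The fuse stands upright and centred in the tray at (322,95). The cover is right back, the handle is off, the bystanders haven't moved and the arm is clear of everything.

```bash
python3 -c "
from h import *
print(manip.sign_off())"
```

```text
the job is handed in; nothing more can be done
None
```

I turned the handle off, swung the cover back onto its stop and set the fuse link upright in the pink tray. I handed the job in at about 19 s on the robot clock; the hand-in returned no verdict.

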